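Check two grinder hand brakes and lock off the worn one

ROBOT

A 6-joint arm with a two-finger parallel gripper is mounted at the origin on the work surface. World frame = base frame: x ahead of the robot, y to its left, z up, the work surface at z = 0. Lengths are in m, angles in rad, forces in N, time in s.
With the tool pointing down it reaches from about 0.35 to 0.85 m from the base axis. Payload 8.1 kg.
Tool frame: the origin (TCP) lies between the finger pads; the fingertips stand 19 mm ahead of it and the grasp point (between the pads) is the TCP; z points along the fingers, y is the line along which they close (so a half turn about z gives the same grasp; the last joint's range is limited). The gripper opens to 93 mm and grips with 3 to 60 N. Pads are 15 mm wide; open, the fingers measure 128 mm over their backs; the gripper's body (75 mm by 188 mm) begins 65 mm behind the grasp point.
Start: joints at [-1.211, 0.13, 1.488, -0, 1.523, -0.085], TCP at [0.258, -0.542, 0.238] pointing down, gripper open.
Joint ranges: [-2.96, 2.96], [-0.89, 2.26], [0.02, 2.5], [-1.34, 4.48], [0, 2.73], [-2.66, 2.66]. Speed limits (rad/s): [2.39, 2.39, 2.79, 3.14, 3.14, 3.14].

INTERFACE

Orientations are given as [roll, pitch, yaw] about the fixed x, y, z axes, in that order (R = Rz(yaw) Ry(pitch) Rx(roll)).
In Python, from station import read_state, get_image, hand_in gives the robot as it stands.
- The arm moves only by the tool jog_arm, never from a script. Its argument "moves" is a list that holds one entry, the list of rows, each a list of 7 numbers: the shift along the world's x, y, z in cm, then the turn, a rotation vector about the world's x, y, z in degrees, then the finger opening in cm, from 0 to 9.3. In form: [[[tx, ty, tz, wx, wy, wz, gripper], ...]]. A call has 1 to 20 rows; each row shifts and turns the commanded pose from where the row before left it; what a row does not reach is not made up. A row lasts 1/12 s, in which the tool goes at most 41.7 mm and 7.16 degrees, less where a joint would pass 70% of its speed; a pose out of reach is approached as far as the arm can. A call with a gripper value outside its range is refused whole. The fingers move at their own pace and stop on an object; the grip force is fixed at half the most. Time passes only in rows, so rows that do not move let the fingers close. It gives the time, the measured TCP pose, the force, the opening and the grip force at its end, in the units of the state.
- read_state(): the state, without advancing time (a new reading comes with each control period).
- get_image(name): name is "side" or "top" or "wrist"; returns a dict with "pixels" (420x560x3 uint8, red, green, blue), "z_map" (420x560 float32, m along the optical axis (not along the pixel's ray), 0 where there is no reading), "fx", "fy", "cx", "cy" (pixels), "k1" (the pictures are not rectified: a ray, as slopes to the right and down, at radius r is drawn at 1 + k1 r^2 times it, then the intrinsics apply), "origin" and "attitude" of the camera in the world. Camera axes: x right, y down, z forward; pixel columns grow to the right and rows downward; lengths in m; the calibration is good to about 2 mm. A picture is of the moment at which its call begins.
- hand_in(): hands the job in; it is judged then, once.
The state is a dict: "t": time; "q": joint angles; "joint_vel": joint speeds; "effort": joint torques, N m; "tool_pos": TCP position; "tool_rot": TCP orientation; "force": force on the tool from outside, world axes, zero at the start; "torque": the same for the moment, N m; "grip_width": opening from 0.0 (shut) to 1.0 (fully open); "finger_force": force on a finger pad.
Only numpy, scipy, OpenCV 4.12 (cv2) and the standard library are available. Lean on these libraries where they do the work, as an engineer would, in place of code of your own. Each camera call takes 0.05 s, during which the arm holds its last target. There are 200 camera calls.

TASK

Check the two hand-brake controls on the knife-maker's bench: with the backs or tips of the fingers, gently press the lever of the control on the robot's left in toward its bar until it goes no further and let it spring back, then do the same with the right one. One lever stops well short of its bar and is in order; for the other one, whose lever goes right to the bar, then press its lock-off plunger down fully home and leave it down. Do not take hold of anything: levers are pressed from the outside only, without touching the bars, the good control's plunger stays up, and the loose things lying about stay where they are.

Things in the scene. Friction and masses are not known exactly. Their poses are not given: they have to be found in the camera images.
- brake_a: one of two look-alike hand-brake controls bolted to the bench, one on the robot's left (y > 0), one on its right, either way round. Grey base plate 120 x 225 x 10 mm, y -135..90. Origin: on the bench under the grip bar; x points away from the robot (yaw within 0.3), z up. In this frame (mm): lever pivot (upright) x -20, y 62; plunger in a black 44 mm square housing, 50 high, at x 0, y -106
- bar_a (a point): fixed black rubber grip bar of brake_a, radius 15 mm, along y from -64 to 54 mm, on two posts; the point lies on its axis, 90 mm straight above brake_a's origin; axes as brake_a. The lever is on its robot side
- lever_a (a joint): angle (rad) of this control's hand lever: 0 at rest, splayed 0.45 rad from the bar toward the robot; grows as it is pressed to the bar. Of the two levers one, unknown beforehand, is in order and meets a hard stop near 0.24, its tip some 25 mm short of the bar; the worn one goes on to lie against the bar at 0.45. It springs back when let go
- press_a (a point): point on the outer (robot-side) face of lever_a, at mid height, 95 mm from the pivot and 25 mm from the tip; x axis normal to the blade, toward the bar. Aluminium blade 20 mm high (80 to 100 mm above the bench), 9 mm thick, 120 mm long from the pivot. Pushed here the spring takes about 3 N at first, 6 N at 0.24 rad, 8 N at 0.45 rad
- plunger_a (a joint): travel (m) of this control's lock-off plunger: 0 standing up, 0.012 fully home. Pressed straight down against about 4 N of friction; it stays where it is left
- top_a (a point): centre of the flat top of lock-off plunger a's steel mushroom head, 38 mm across; 77 mm above the bench when up, 65 mm when home
- brake_b: one of two look-alike hand-brake controls bolted to the bench, one on the robot's left (y > 0), one on its right, either way round. Grey base plate 120 x 225 x 10 mm, y -135..90. Origin: on the bench under the grip bar; x points away from the robot (yaw within 0.3), z up. In this frame (mm): lever pivot (upright) x -20, y 62; plunger in a black 44 mm square housing, 50 high, at x 0, y -106
- bar_b (a point): fixed black rubber grip bar of brake_b, radius 15 mm, along y from -64 to 54 mm, on two posts; the point lies on its axis, 90 mm straight above brake_b's origin; axes as brake_b. The lever is on its robot side
- lever_b (a joint): angle (rad) of this control's hand lever: 0 at rest, splayed 0.45 rad from the bar toward the robot; grows as it is pressed to the bar. Of the two levers one, unknown beforehand, is in order and meets a hard stop near 0.24, its tip some 25 mm short of the bar; the worn one goes on to lie against the bar at 0.45. It springs back when let go
- press_b (a point): point on the outer (robot-side) face of lever_b, at mid height, 95 mm from the pivot and 25 mm from the tip; x axis normal to the blade, toward the bar. Aluminium blade 20 mm high (80 to 100 mm above the bench), 9 mm thick, 120 mm long from the pivot. Pushed here the spring takes about 3 N at first, 6 N at 0.24 rad, 8 N at 0.45 rad
- plunger_b (a joint): travel (m) of this control's lock-off plunger: 0 standing up, 0.012 fully home. Pressed straight down against about 4 N of friction; it stays where it is left
- top_b (a point): centre of the flat top of lock-off plunger b's steel mushroom head, 38 mm across; 77 mm above the bench when up, 65 mm when home
- earmuffs: bystander: pair of yellow ear defenders, cups 80 mm across, lying flat, 40 mm high; origin on the bench under its middle; loose, leave it alone
- marker_pot: bystander: white cup, 76 mm across, 85 mm high; origin on the bench under its middle; loose, leave it alone
- pencil: bystander: thick carpenter pencil, 170 mm long, 9 mm thick; origin on the bench under its middle; loose, leave it alone
- knife_blank: bystander: knife with wooden handle, 230 mm long, 20 mm high; origin under the joint of handle and blade; loose, leave it alone
- tape_roll: bystander: roll of paper tape, 60 mm across, 24 mm high; origin on the bench under its middle; loose, leave it alone
- sanding_block: bystander: cork sanding block 90 x 50 x 30 mm; origin on the bench under its middle; loose, leave it alone
- pin_dish: bystander: steel dish, 96 mm across, 26 mm high; origin on the bench under its middle; loose, leave it alone
- scale_block: bystander: piece of light wood 120 x 40 x 25 mm; origin on the bench under its middle; loose, leave it alone

How it is judged:
By the outcome, as a careful person would: the job done as asked, in the order asked, and still so for the second after the job is handed in, with the robot touching nothing.
It also fails if it takes over 61 s, if anything falls off the work surface, if the arm or the gripper's body presses on something with over 40 N, if the wrist force passes 120 N, or if a joint passes its speed limit or range.

## Working session

There is one attempt and no reset: what is moved stays moved. The work goes in short steps, Python scripts to look and compute and a tool call to move; the robot and the scene stay as the last step left them, time stands still between calls to the robot, and variables do not carry over. Pictures are saved under pics/ and viewed, at most 10 in all, crops included, and the job is handed in when it is done.

Besides the shell and the picture viewer there is one more tool, called after ">>>" as name(argument=value, ...), one argument or row to a line, values as JSON. jog_arm: Moves the arm, as the interface text tells. Its arguments: {"type":"object","properties":{"moves":{"type":"array","items":{"type":"array","items":{"type":"array","items":{"type":"number"}}}}},"required":["moves"]}

```bash
ls; mkdir -p pics
cat > h.py <<'E'
import numpy as np, cv2
from station import read_state, get_image, hand_in
from scipy.spatial.transform import Rotation as R
def rot(a):
    a=np.array(a); return a if a.shape==(3,3) else (R.from_euler('xyz',a).as_matrix() if a.size==3 else R.from_quat(a).as_matrix())
def cloud(im):
    K=np.array([[im['fx'],0,im['cx']],[0,im['fy'],im['cy']],[0,0,1]],float)
    v,u=np.mgrid[0:420,0:560]
    p=np.stack([u,v],-1).reshape(-1,1,2).astype(float)
    s=cv2.undistortPoints(p,K,np.array([im['k1'],0,0,0.])).reshape(420,560,2)
    z=im['z_map'][...,None]
    return np.concatenate([s*z,z],-1)@rot(im['attitude']).T+np.array(im['origin'])
E
python3 - <<'E'
from h import *
s=read_state(); print({k:np.round(v,3).tolist() for k,v in s.items()})
a=[]
for n in ['top','side']:
    im=get_image(n); a.append(im['pixels']); print(n,im['origin'],im['attitude'],im['fx'],im['k1'])
    np.savez(n+'.npz',**im)
    cv2.imwrite(f'pics/{n}0.png',im['pixels'][...,::-1])
E
```

```text
pics
{'t': 0.0, 'q': [-1.211, 0.131, 1.489, 0.0, 1.523, -0.085], 'joint_vel': [-0.001, -0.001, 0.001, 0.0, 0.001, 0.001], 'effort': [0.001, -55.984, -49.175, 0.077, 0.036, -0.0], 'tool_pos': [0.258, -0.541, 0.237], 'tool_rot': [-3.14, -0.0, 0.445], 'force': [0.095, 0.145, -0.254], 'torque': [-0.023, -0.019, -0.038], 'finger_force': 0.0, 'grip_width': 0.999}
top [ 0.4242679  -0.0028254   1.74540034] [-3.06359116e+00 -2.94729849e-03 -1.55716134e+00] 515.893789455362 -0.19525284437610413
side [-0.1369285   0.63949918  1.06499943] [-2.37804402 -0.01240239 -2.30188853] 483.71587731652147 -0.014793854159464642
```

View pics/top0.png

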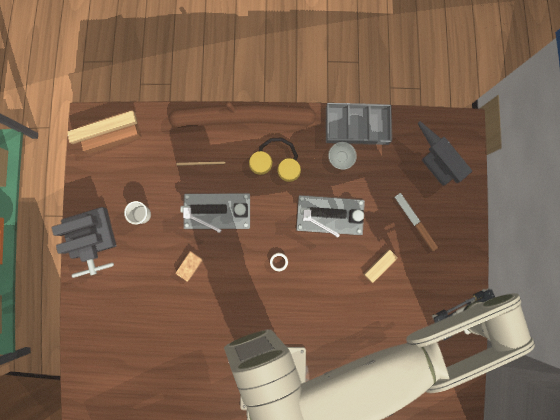

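View pics/side0.png

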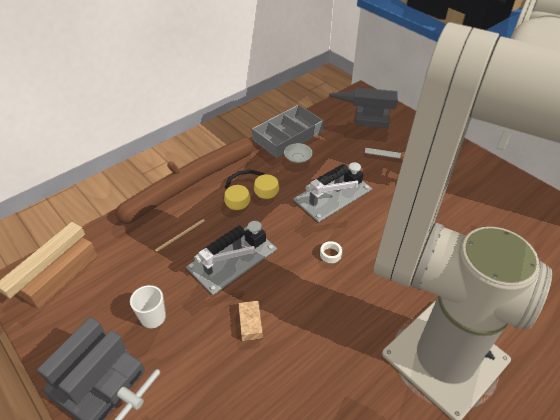

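Top view: left control at about (217,211), right at (331,215). Each has its pivot at the left end, its lever splayed down toward the robot and its plunger at the right end. Tape roll at (279,262), sanding block (189,266), scale block (380,266). Next I measure the plates and levers.

```bash
cat > m.py <<'E'
from h import *
im=dict(np.load('top.npz')); P=cloud(im); 
for n,(u0,u1,v0,v1) in {'L':(172,262,182,245),'R':(288,378,186,250)}.items():
    Q=P[v0:v1,u0:u1].reshape(-1,3); px=im['pixels'][v0:v1,u0:u1].reshape(-1,3).astype(int)
    print(n,'bench z',np.median(Q[:300,2]), 'zpct',np.percentile(Q[:,2],[5,50,90,99]))
    sat=px.max(1)-px.min(1)
    m=(Q[:,2]>0.005)&(sat<40)
    mask=m.reshape(v1-v0,u1-u0).astype(np.uint8)
    c=max(cv2.findContours(mask,0,2)[0],key=cv2.contourArea)
    pl=Q[m&(Q[:,2]<.02)]
    # plate outline from low points
    r=cv2.minAreaRect((pl[:,:2]*1000).astype(np.float32)); print('rect',r)
    for lo,hi in [(.06,.074),(.074,.082),(.085,.097),(.097,.115)]:
        k=(Q[:,2]>lo)&(Q[:,2]<hi)&(sat<60); print(lo,hi,k.sum(),Q[k].mean(0).round(4))
    # bright high pts
    k=(Q[:,2]>.07)&(px.min(1)>130)
    H=Q[k]; print(k.sum()); print((H[np.argsort(H[:,1])][::6]*1000).round(0).tolist())
E
python3 m.py
```

```text
L bench z 0.0001867608009961108 zpct [-0.00610535  0.00379395  0.08053053  0.11086299]
rect ((544.2982177734375, 204.4742431640625), (237.388427734375, 184.4950408935547), 89.519287109375)
0.06 0.074 21 [0.5652 0.1239 0.0714]
0.074 0.082 80 [0.561  0.1291 0.0777]
0.085 0.097 108 [0.5449 0.2194 0.0935]
0.097 0.115 410 [0.5528 0.2301 0.104 ]
280
[[424.0, -3.0, 1745.0], [558.0, 100.0, 74.0], [557.0, 103.0, 77.0], [571.0, 104.0, 70.0], [551.0, 106.0, 74.0], [548.0, 109.0, 75.0], [580.0, 110.0, 79.0], [554.0, 112.0, 82.0], [568.0, 113.0, 73.0], [570.0, 116.0, 82.0], [580.0, 116.0, 80.0], [574.0, 120.0, 77.0], [563.0, 122.0, 81.0], [577.0, 123.0, 76.0], [564.0, 126.0, 77.0], [560.0, 129.0, 78.0], [497.0, 178.0, 93.0], [497.0, 184.0, 97.0], [503.0, 193.0, 107.0], [506.0, 200.0, 102.0], [506.0, 207.0, 95.0], [509.0, 216.0, 100.0], [509.0, 223.0, 98.0], [515.0, 230.0, 98.0], [519.0, 240.0, 91.0], [522.0, 246.0, 98.0], [532.0, 254.0, 90.0], [535.0, 261.0, 87.0], [534.0, 266.0, 97.0], [537.0, 271.0, 109.0], [546.0, 271.0, 105.0], [533.0, 274.0, 108.0], [543.0, 275.0, 106.0], [567.0, 277.0, 95.0
[... 1195 characters left out ...]
 [505.0, -165.0, 93.0], [501.0, -161.0, 105.0], [505.0, -155.0, 100.0], [514.0, -152.0, 103.0], [514.0, -146.0, 99.0], [514.0, -139.0, 103.0], [523.0, -135.0, 108.0], [524.0, -129.0, 98.0], [520.0, -126.0, 103.0], [533.0, -120.0, 98.0], [527.0, -114.0, 93.0], [561.0, -112.0, 108.0], [529.0, -110.0, 105.0], [532.0, -109.0, 111.0], [565.0, -107.0, 99.0], [555.0, -106.0, 109.0], [529.0, -103.0, 107.0], [532.0, -103.0, 112.0], [568.0, -100.0, 96.0], [561.0, -100.0, 109.0], [541.0, -99.0, 116.0], [548.0, -97.0, 107.0], [538.0, -96.0, 111.0], [568.0, -93.0, 104.0], [548.0, -93.0, 111.0], [568.0, -91.0, 95.0], [532.0, -90.0, 113.0], [555.0, -84.0, 96.0], [563.0, -82.0, 85.0], [424.0, -3.0, 1745.0]]
```

```bash
cat >> h.py <<'E'
def cast(im,uv,z):
    K=np.array([[im['fx'],0,im['cx']],[0,im['fy'],im['cy']],[0,0,1]],float)
    s=cv2.undistortPoints(np.array(uv,float).reshape(-1,1,2),K,np.array([float(im['k1']),0,0,0.])).reshape(-1,2)
    d=np.c_[s,np.ones(len(s))]@rot(im['attitude']).T; o=np.array(im['origin'])
    return (o+d*((z-o[2])/d[:,2])[:,None])[:,:2]
E
cat > m.py <<'E'
from h import *
im=dict(np.load('top.npz')); px=im['pixels'].astype(int)
hsv=cv2.cvtColor(im['pixels'],cv2.COLOR_RGB2HSV)
out=im['pixels'].copy()
for n,(u0,u1,v0,v1) in {'L':(172,262,185,240),'R':(288,378,188,243)}.items():
    m=np.zeros((420,560),np.uint8)
    b=px-px[...,:1]
    m[v0:v1,u0:u1]=((px[...,0]-px[...,2])<18)[v0:v1,u0:u1]
    m=cv2.morphologyEx(m,cv2.MORPH_CLOSE,np.ones((5,5))); m=cv2.morphologyEx(m,cv2.MORPH_OPEN,np.ones((13,13)))
    c=max(cv2.findContours(m,0,1)[0],key=cv2.contourArea)
    X=cast(im,c.reshape(-1,2),.010)*1000
    r=cv2.minAreaRect(X.astype(np.float32)); print(n,r)
    cv2.drawContours(out,[c],-1,(255,0,0),1)
cv2.imwrite('pics/m.png',cv2.resize(out[170:290,160:400],None,fx=3.3,fy=3.3,interpolation=0)[...,::-1])
E
python3 m.py
```

```text
L ((561.9085693359375, 197.89137268066406), (115.80838012695312, 222.0419464111328), 0.8702248930931091)
R ((553.4383544921875, -187.5060272216797), (224.61831665039062, 120.92981719970703), 87.16632080078125)
```

View pics/m.png

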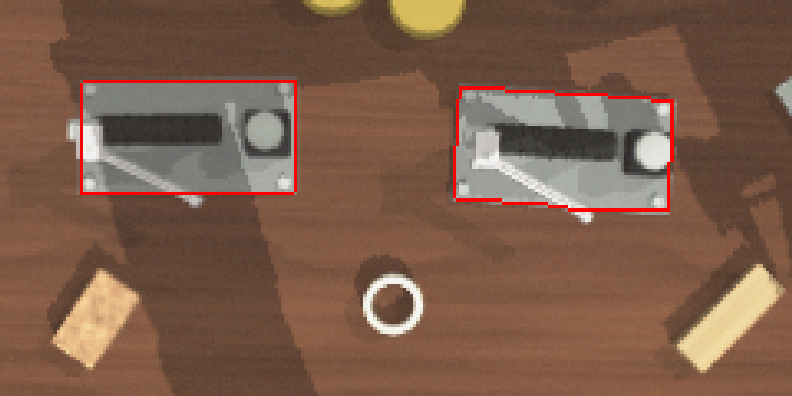

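The plate fits measure 222×116 and 225×121 mm, against a true 225×120, so they agree. The left origin is about (0.5616, 0.2204) with yaw 0.015. The right origin is about (0.5545, -0.165) with yaw -0.049. The predicted plunger and lever positions match the depth readings. I'll go to the left control with fingers shut and turned so their backs face the lever.

>>> jog_arm(
  moves=[
    [[0.95,3.7,0,0,0,3.27,0],[0.95,3.7,0,0,0,3.27,0],[0.95,3.7,0,0,0,3.27,0],[0.95,3.7,0,0,0,3.27,0],[0.95,3.7,0,0,0,3.27,0],[0.95,3.7,0,0,0,3.27,0],[0.95,3.7,0,0,0,3.27,0],[0.95,3.7,0,0,0,3.27,0],[0.95,3.7,0,0,0,3.27,0],[0.95,3.7,0,0,0,3.27,0],[0.95,3.7,0,0,0,3.27,0],[0.95,3.7,0,0,0,3.27,0],[0.95,3.7,0,0,0,3.27,0],[0.95,3.7,0,0,0,3.27,0],[0.95,3.7,0,0,0,3.27,0],[0.95,3.7,0,0,0,3.27,0],[0.95,3.7,0,0,0,3.27,0],[0.95,3.7,0,0,0,3.27,0],[0.95,3.7,0,0,0,3.27,0],[0.95,3.7,0,0,0,3.27,0]],
  ],
)

```text
t: 1.77
tool_pos: [0.448, 0.2005, 0.2373]
tool_rot: [-3.141, 0.0, 1.589]
force: [1.0, -0.1, 0.4]
grip_width: 0.007
finger_force: 0.0
```

>>> jog_arm(
  moves=[
    [[0,-0.25,-3,0,0,0,0],[0,0,-3,0,0,0,0],[0,0,-3,0,0,0,0],[0,0,-3,0,0,0,0],[0,0,-2.5,0,0,0,0],[0,0,0,0,0,0,0],[0,0,0,0,0,0,0]],
  ],
)

```text
t: 2.35
tool_pos: [0.4466, 0.1954, 0.0913]
tool_rot: [-3.138, 0.001, 1.586]
force: [-0.8, 0.3, 0.6]
grip_width: 0.007
finger_force: 0.0
```

Run:
```python
from h import *
s=read_state(); print({k:np.round(s[k],3).tolist() for k in ['t','tool_pos','force','q']})
a=get_image('wrist'); b=get_image('side')
cv2.imwrite('pics/w1.png',np.hstack([cv2.resize(a['pixels'],(400,300)),cv2.resize(b['pixels'][200:335,130:310],(400,300))])[...,::-1])
```

```text
{'t': 2.35, 'tool_pos': [0.447, 0.195, 0.091], 'force': [-0.766, 0.258, 0.639], 'q': [0.307, -0.048, 1.947, 0.0, 1.246, 0.292]}
```

View pics/w1.png

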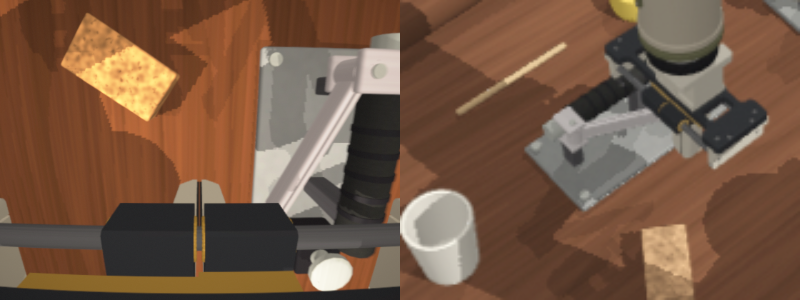

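The wrist view shows the lever running just ahead of the closed fingers (edge about (285,200)), with nothing else in the way. I push in small steps and watch the force.

>>> jog_arm(
  moves=[
    [[1,0,0,0,0,0,0],[1,0,0,0,0,0,0],[0.5,0,0,0,0,0,0],[0,0,0,0,0,0,0]],
  ],
)

```text
t: 2.78
tool_pos: [0.4754, 0.1962, 0.095]
tool_rot: [3.138, -0.001, 1.586]
force: [-0.4, 0.3, -0.2]
grip_width: 0.002
finger_force: 0.0
```

>>> jog_arm(
  moves=[
    [[0.5,0,0,0,0,0,0],[0.5,0,0,0,0,0,0],[0,0,0,0,0,0,0]],
  ],
)

```text
t: 3.03
tool_pos: [0.4833, 0.1959, 0.0928]
tool_rot: [-3.141, -0.0, 1.586]
force: [-3.5, 1.4, 2.6]
grip_width: 0.007
finger_force: 1.7
```

>>> jog_arm(
  moves=[
    [[0.5,0,0,0,0,0,0],[0.5,0,0,0,0,0,0],[0,0,0,0,0,0,0]],
  ],
)

```text
t: 3.28
tool_pos: [0.4928, 0.1957, 0.0921]
tool_rot: [-3.14, 0.0, 1.586]
force: [-4.3, 0.2, -0.9]
grip_width: 0.002
finger_force: 2.1
```

>>> jog_arm(
  moves=[
    [[0.5,0,0,0,0,0,0],[0.3,0,0,0,0,0,0],[0,0,0,0,0,0,0],[0,0,0,0,0,0,0]],
  ],
)

```text
t: 3.62
tool_pos: [0.5001, 0.1955, 0.0919]
tool_rot: [-3.139, 0.001, 1.586]
force: [-6.4, -2.1, 0.5]
grip_width: 0.002
finger_force: 2.5
```

>>> jog_arm(
  moves=[
    [[0.3,0,0,0,0,0,0],[0,0,0,0,0,0,0],[0,0,0,0,0,0,0]],
  ],
)

```text
t: 3.87
tool_pos: [0.5028, 0.1955, 0.0918]
tool_rot: [-3.139, 0.001, 1.586]
force: [-6.6, -1.2, -0.7]
grip_width: 0.006
finger_force: 2.7
```

>>> jog_arm(
  moves=[
    [[0.3,0,0,0,0,0,0],[0,0,0,0,0,0,0],[0,0,0,0,0,0,0]],
  ],
)

```text
t: 4.12
tool_pos: [0.5057, 0.1955, 0.0917]
tool_rot: [-3.138, 0.001, 1.586]
force: [-7.1, -2.4, -0.6]
grip_width: 0.005
finger_force: 2.8
```

>>> jog_arm(
  moves=[
    [[0.3,0,0,0,0,0,0],[0,0,0,0,0,0,0],[0,0,0,0,0,0,0]],
  ],
)

```text
t: 4.37
tool_pos: [0.5087, 0.1954, 0.0916]
tool_rot: [-3.138, 0.001, 1.586]
force: [-5.8, -2.6, -0.2]
grip_width: 0.009
finger_force: 3.0
```

No stop near 0.24, so the left lever looks like the worn one. I continue to the bar.

>>> jog_arm(
  moves=[
    [[0.3,0,0,0,0,0,0],[0.3,0,0,0,0,0,0],[0,0,0,0,0,0,0],[0,0,0,0,0,0,0]],
  ],
)

```text
t: 4.7
tool_pos: [0.5146, 0.1952, 0.0916]
tool_rot: [-3.138, 0.002, 1.586]
force: [-7.0, -3.4, 0.3]
grip_width: 0.009
finger_force: 3.3
```

>>> jog_arm(
  moves=[
    [[0.2,0,0,0,0,0,0],[0,0,0,0,0,0,0],[0,0,0,0,0,0,0]],
  ],
)

```text
t: 4.95
tool_pos: [0.5164, 0.195, 0.0915]
tool_rot: [-3.138, 0.002, 1.586]
force: [-7.8, -4.2, 0.5]
grip_width: 0.005
finger_force: 3.5
```

>>> jog_arm(
  moves=[
    [[0.2,0,0,0,0,0,0],[0,0,0,0,0,0,0],[0,0,0,0,0,0,0]],
  ],
)

```text
t: 5.2
tool_pos: [0.5184, 0.1949, 0.0915]
tool_rot: [-3.138, 0.002, 1.586]
force: [-8.7, -5.0, 0.8]
grip_width: 0.004
finger_force: 3.6
```

>>> jog_arm(
  moves=[
    [[0.2,0,0,0,0,0,0],[0,0,0,0,0,0,0],[0,0,0,0,0,0,0]],
  ],
)

```text
t: 5.45
tool_pos: [0.5204, 0.1948, 0.0915]
tool_rot: [-3.137, 0.002, 1.586]
force: [-7.9, -4.0, 0.9]
grip_width: 0.008
finger_force: 3.7
```

>>> jog_arm(
  moves=[
    [[0.1,0,0,0,0,0,0],[0,0,0,0,0,0,0],[0,0,0,0,0,0,0]],
  ],
)

```text
t: 5.7
tool_pos: [0.5213, 0.1948, 0.0915]
tool_rot: [-3.137, 0.002, 1.586]
force: [-7.5, -5.4, 0.9]
grip_width: 0.004
finger_force: 3.8
```

>>> jog_arm(
  moves=[
    [[0.2,0,0,0,0,0,0],[0,0,0,0,0,0,0],[0,0,0,0,0,0,0]],
  ],
)

```text
t: 5.95
tool_pos: [0.5232, 0.1948, 0.0915]
tool_rot: [-3.137, 0.002, 1.586]
force: [-8.3, -5.5, 1.7]
grip_width: 0.009
finger_force: 4.2
```

>>> jog_arm(
  moves=[
    [[0.1,0,0,0,0,0,0],[0,0,0,0,0,0,0],[0,0,0,0,0,0,0]],
  ],
)

```text
t: 6.2
tool_pos: [0.5237, 0.1947, 0.0914]
tool_rot: [-3.136, 0.002, 1.586]
force: [-11.3, -5.5, 4.1]
grip_width: 0.002
finger_force: 5.6
```

>>> jog_arm(
  moves=[
    [[0.2,0,0,0,0,0,0],[0,0,0,0,0,0,0],[0,0,0,0,0,0,0]],
  ],
)

```text
t: 6.45
tool_pos: [0.5241, 0.1947, 0.0913]
tool_rot: [-3.132, 0.003, 1.586]
force: [-19.7, -6.7, 10.8]
grip_width: 0.003
finger_force: 10.6
```

Run:
```python
from h import *
b=get_image('side');t=get_image('top'); a=get_image('wrist')
cv2.imwrite('pics/w2.png',np.hstack([cv2.resize(a['pixels'],(400,300)),cv2.resize(b['pixels'][210:300,180:300],(400,300))])[...,::-1])
```

```text
(no output)
```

View pics/w2.png

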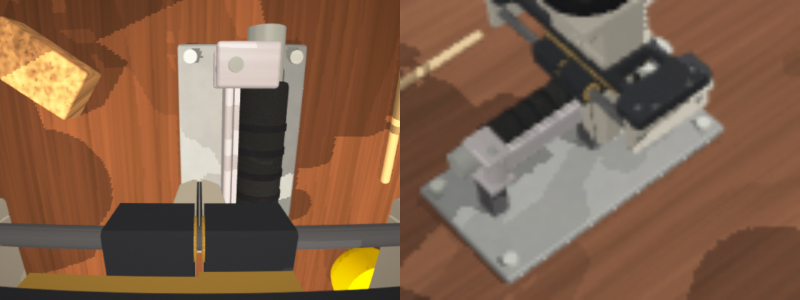

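Wrist view: the lever lies parallel against the bar and the force rose to 20 N with no further travel, so the left control is worn. I release and move to the right control.

>>> jog_arm(
  moves=[
    [[-0.5,0,0,0,0,0,0],[-1,0,0,0,0,0,0],[-1,0,0,0,0,0,0],[-1,0,0,0,0,0,0],[-1.5,0,0,0,0,0,0],[-2,0,0,0,0,0,0],[-1.5,0,1,0,0,0,0],[0,0,3,0,0,0,0],[0,-3.8,1,0,0,-0.37,0],[0,-3.8,0,0,0,-0.37,0],[0,-3.8,0,0,0,-0.37,0],[0,-3.8,0,0,0,-0.37,0],[0,-3.8,0,0,0,-0.37,0],[0,-3.8,0,0,0,-0.37,0],[0,-3.8,0,0,0,-0.37,0],[0,-3.8,0,0,0,-0.37,0],[0,-3.8,0,0,0,-0.37,0],[0,-3.6,0,0,0,-0.37,0],[0,0,0,0,0,0,0],[0,0,0,0,0,0,0]],
  ],
)

```text
t: 8.27
tool_pos: [0.4432, -0.1841, 0.1429]
tool_rot: [3.141, 0.001, 1.518]
force: [-0.5, -0.3, -0.6]
grip_width: 0.009
finger_force: 0.0
```

Run:
```python
from h import *
s=read_state(); print({k:np.round(s[k],3).tolist() for k in ['t','tool_pos','tool_rot','force','q']})
a=get_image('wrist'); b=get_image('top')
cv2.imwrite('pics/w3.png',np.hstack([cv2.resize(a['pixels'],(400,300)),cv2.resize(b['pixels'][170:290,170:390],(400,300))])[...,::-1])
```

```text
{'t': 8.267, 'tool_pos': [0.443, -0.184, 0.143], 'tool_rot': [3.141, 0.001, 1.518], 'force': [-0.454, -0.285, -0.559], 'q': [-0.501, -0.134, 1.928, -0.0, 1.347, -0.448]}
```

View pics/w3.png

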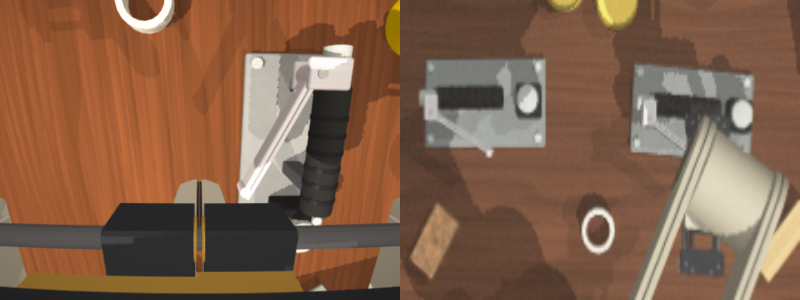

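The left lever has sprung back (tip at (490,153) in the right half). The right lever is at rest ahead of the fingers. I descend and press.

>>> jog_arm(
  moves=[
    [[-0.5,0,-2,0,0,0,0],[0,0,-2,0,0,0,0],[0,0,-1.1,0,0,0,0],[0,0,0,0,0,0,0],[0,0,0,0,0,0,0]],
  ],
)

```text
t: 8.78
tool_pos: [0.438, -0.181, 0.0913]
tool_rot: [-3.14, -0.001, 1.523]
force: [-0.2, 0.4, -0.7]
grip_width: 0.003
finger_force: 0.0
```

>>> jog_arm(
  moves=[
    [[1,0,0,0,0,0,0],[1,0,0,0,0,0,0],[0.5,0,0,0,0,0,0],[0.5,0,0,0,0,0,0],[0.5,0,0,0,0,0,0],[0,0,0,0,0,0,0],[0,0,0,0,0,0,0]],
  ],
)

```text
t: 9.37
tool_pos: [0.4731, -0.1818, 0.0917]
tool_rot: [-3.141, -0.001, 1.522]
force: [-2.5, 2.3, 2.8]
grip_width: 0.004
finger_force: 1.6
```

>>> jog_arm(
  moves=[
    [[0.5,0,0,0,0,0,0],[0.4,0,0,0,0,0,0],[0,0,0,0,0,0,0],[0,0,0,0,0,0,0]],
  ],
)

```text
t: 9.7
tool_pos: [0.4819, -0.182, 0.0912]
tool_rot: [-3.141, -0.0, 1.522]
force: [-4.8, -0.3, 0.3]
grip_width: 0.007
finger_force: 2.0
```

>>> jog_arm(
  moves=[
    [[0.3,0,0,0,0,0,0],[0.3,0,0,0,0,0,0],[0,0,0,0,0,0,0],[0,0,0,0,0,0,0]],
  ],
)

```text
t: 10.03
tool_pos: [0.4877, -0.1821, 0.0913]
tool_rot: [-3.14, -0.0, 1.522]
force: [-6.1, 0.2, 0.4]
grip_width: 0.007
finger_force: 2.3
```

>>> jog_arm(
  moves=[
    [[0.2,0,0,0,0,0,0],[0,0,0,0,0,0,0],[0,0,0,0,0,0,0]],
  ],
)

```text
t: 10.28
tool_pos: [0.4895, -0.1822, 0.0913]
tool_rot: [-3.14, -0.0, 1.522]
force: [-6.2, 0.0, -0.1]
grip_width: 0.005
finger_force: 2.4
```

>>> jog_arm(
  moves=[
    [[0.2,0,0,0,0,0,0],[0,0,0,0,0,0,0],[0,0,0,0,0,0,0]],
  ],
)

```text
t: 10.53
tool_pos: [0.4914, -0.1822, 0.0912]
tool_rot: [-3.14, 0.0, 1.522]
force: [-6.0, -1.0, -0.1]
grip_width: 0.006
finger_force: 2.5
```

>>> jog_arm(
  moves=[
    [[0.2,0,0,0,0,0,0],[0,0,0,0,0,0,0],[0,0,0,0,0,0,0]],
  ],
)

```text
t: 10.78
tool_pos: [0.4934, -0.1822, 0.0912]
tool_rot: [-3.14, 0.0, 1.521]
force: [-5.0, -1.1, 0.2]
grip_width: 0.005
finger_force: 2.6
```

>>> jog_arm(
  moves=[
    [[0.2,0,0,0,0,0,0],[0,0,0,0,0,0,0],[0,0,0,0,0,0,0]],
  ],
)

```text
t: 11.03
tool_pos: [0.4953, -0.1823, 0.0912]
tool_rot: [-3.14, 0.0, 1.521]
force: [-5.5, -0.9, -0.2]
grip_width: 0.006
finger_force: 2.7
```

>>> jog_arm(
  moves=[
    [[0.1,0,0,0,0,0,0],[0,0,0,0,0,0,0],[0,0,0,0,0,0,0]],
  ],
)

```text
t: 11.28
tool_pos: [0.4963, -0.1823, 0.0912]
tool_rot: [-3.14, 0.0, 1.521]
force: [-6.2, -1.6, -0.8]
grip_width: 0.001
finger_force: 2.8
```

>>> jog_arm(
  moves=[
    [[0.15,0,0,0,0,0,0],[0,0,0,0,0,0,0],[0,0,0,0,0,0,0]],
  ],
)

```text
t: 11.53
tool_pos: [0.4969, -0.1824, 0.0911]
tool_rot: [-3.138, 0.0, 1.521]
force: [-12.2, -2.1, 4.6]
grip_width: 0.005
finger_force: 5.4
```

>>> jog_arm(
  moves=[
    [[0.15,0,0,0,0,0,0],[0,0,0,0,0,0,0],[0,0,0,0,0,0,0]],
  ],
)

```text
t: 11.78
tool_pos: [0.4972, -0.1824, 0.0909]
tool_rot: [-3.135, 0.0, 1.521]
force: [-18.2, -2.1, 7.5]
grip_width: 0.006
finger_force: 8.7
```

>>> jog_arm(
  moves=[
    [[0.15,0,0,0,0,0,0],[0,0,0,0,0,0,0],[0,0,0,0,0,0,0]],
  ],
)

```text
t: 12.03
tool_pos: [0.4975, -0.1825, 0.0908]
tool_rot: [-3.133, 0.0, 1.521]
force: [-25.6, -1.9, 12.2]
grip_width: 0.006
finger_force: 12.1
```

The right lever meets a hard stop about 28 mm into its stroke, clearly short of the left's 45 mm, so the right one is good. I release it and go above the left plunger.

>>> jog_arm(
  moves=[
    [[-0.5,0,0,0,0,0,0],[-1,0,0,0,0,0,0],[-1,0,0,0,0,0,0],[-1.5,0,0,0,0,0,0],[-2,0,0,0,0,0,0],[0,0,2.5,0,0,0,0],[0,0,3,0,0,0,0],[0,0,3,0,0,0,0],[1.58,3.7,0,0,0,0,0],[1.58,3.7,0,0,0,0,0],[1.58,3.7,0,0,0,0,0],[1.58,3.7,0,0,0,0,0],[1.58,3.7,0,0,0,0,0],[1.58,3.7,0,0,0,0,0],[1.58,3.7,0,0,0,0,0],[1.58,3.7,0,0,0,0,0],[0,0,0,0,0,0,0],[0,0,0,0,0,0,0],[0,0,0,0,0,0,0]],
  ],
)

```text
t: 13.62
tool_pos: [0.5682, 0.114, 0.1767]
tool_rot: [3.141, 0.0, 1.523]
force: [0.4, -0.9, -0.2]
grip_width: 0.004
finger_force: 0.0
```

Run:
```python
from h import *
s=read_state(); print({k:np.round(s[k],4).tolist() for k in ['t','tool_pos','tool_rot','force','q']})
a=get_image('wrist'); b=get_image('side')
cv2.imwrite('pics/w4.png',np.hstack([cv2.resize(a['pixels'],(400,300)),cv2.resize(b['pixels'][150:300,180:380],(400,300))])[...,::-1])
# plunger from first pictures, both views, at z .077
for n,(u,v) in {'top':(240,209.5),'side':(254,227)}.items():
    print(n,cast(dict(np.load(n+'.npz')),[(u,v)],.077))
```

```text
{'t': 13.6167, 'tool_pos': [0.5682, 0.114, 0.1767], 'tool_rot': [3.1411, 0.0001, 1.5227], 'force': [0.3803, -0.9012, -0.2449], 'q': [0.1096, 0.1108, 1.6215, -0.0001, 1.4087, 0.1577]}
top [[0.56225079 0.11288291]]
side [[0.56088245 0.12301861]]
```

View pics/w4.png

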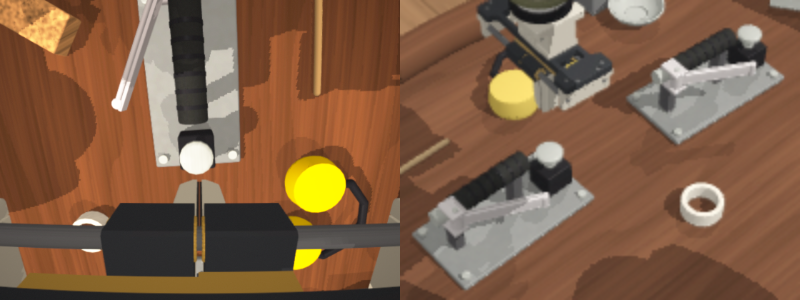

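Run:
```python
from h import *
im=get_image('wrist'); p=im['pixels']; print(im['origin'])
m=(p.min(2)>150).astype(np.uint8); m[:180]=0; m[262:]=0; m[:,:235]=0; m[:,310:]=0
c=max(cv2.findContours(m,0,1)[0],key=cv2.contourArea); (u,v),r=cv2.minEnclosingCircle(c); print(u,v,r)
q=cast(im,[(u,v),(u-r,v),(u+r,v)],.077); print(q)
im=get_image('side'); p=im['pixels']
m=(p.min(2)>120).astype(np.uint8)
for u in (252,253,254): print(cast(im,[(u,226)],.077))
k=cv2.connectedComponentsWithStats(m[215:245,235:275]); print(k[2][1:],k[3][1:]+[235,215])
```

```text
[0.57097732 0.18720531 0.32450219]
263.5 207.5 39.604393005371094
[[0.5562356  0.12588123]
 [0.52529739 0.12743318]
 [0.58711824 0.12434547]]
[[0.56726096 0.12482289]]
[[0.56547244 0.12278394]]
[[0.56368381 0.12074488]]
[[  9   6  18  13 143]
 [  8  24   1   1   1]
 [ 27  24  11   6  32]
 [  6  29   2   1   2]] [[254.05594406 226.44755245]
 [243.         239.        ]
 [266.84375    242.65625   ]
 [241.5        244.        ]]
```

Run:
```python
from h import *
im=get_image('wrist'); p=im['pixels']
g=cv2.GaussianBlur(cv2.cvtColor(p,cv2.COLOR_RGB2GRAY),(5,5),0)
c=cv2.HoughCircles(g[180:262,235:320],cv2.HOUGH_GRADIENT,1.2,30,param1=100,param2=12,minRadius=18,maxRadius=32)
for u,v,r in c[0][:2]:
    u+=235;v+=180; print(u,v,r,cast(im,[(u,v),(u+r,v),(u-r,v)],.077).round(4).tolist())
t=dict(np.load('top.npz')); p=t['pixels'][195:225,228:254]
m=(p.min(2)>105).astype(np.uint8); k=cv2.connectedComponentsWithStats(m)
for s,q in zip(k[2][1:],k[3][1:]):
    if s[4]>30: print(s,q+[228,195],cast(t,[q+[228,195]],.077))
```

```text
275.2 217.8 23.16 [[0.5649, 0.1168], [0.5832, 0.1159], [0.5467, 0.1178]]
318.4 244.20001 31.2 [[0.5986, 0.093], [0.6238, 0.0916], [0.5734, 0.0942]]
[  0   0  22  30 559] [238.13595707 209.39534884] [[0.56250858 0.1189546 ]]
```

The wrist view puts the head at (0.565, 0.117), radius 18 mm, as it must be. It agrees with the plate estimate (0.563, 0.114). I correct slightly and press down.

>>> jog_arm(
  moves=[
    [[-0.4,0.15,-2,0,0,0,0],[0,0,-2.5,0,0,0,0],[0,0,-2,0,0,0,0],[0,0,-0.8,0,0,0,0],[0,0,0,0,0,0,0],[0,0,0,0,0,0,0]],
  ],
)

```text
t: 14.37
tool_pos: [0.5641, 0.1149, 0.1041]
tool_rot: [-3.141, -0.0, 1.521]
force: [0.5, -0.1, -0.1]
grip_width: 0.005
finger_force: 0.0
```

>>> jog_arm(
  moves=[
    [[0,0,-0.3,0,0,0,0],[0,0,-0.3,0,0,0,0],[0,0,-0.3,0,0,0,0],[0,0,0,0,0,0,0],[0,0,0,0,0,0,0]],
  ],
)

```text
t: 14.78
tool_pos: [0.5645, 0.1155, 0.0951]
tool_rot: [3.141, -0.0, 1.522]
force: [0.9, -0.9, 1.8]
grip_width: 0.004
finger_force: 0.6
```

>>> jog_arm(
  moves=[
    [[0,0,-0.3,0,0,0,0],[0,0,-0.3,0,0,0,0],[0,0,0,0,0,0,0],[0,0,0,0,0,0,0]],
  ],
)

```text
t: 15.12
tool_pos: [0.564, 0.1154, 0.0884]
tool_rot: [-3.141, 0.0, 1.522]
force: [0.5, -0.1, 1.5]
grip_width: 0.009
finger_force: 0.5
```

>>> jog_arm(
  moves=[
    [[0,0,-0.3,0,0,0,0],[0,0,-0.1,0,0,0,0],[0,0,0,0,0,0,0],[0,0,0,0,0,0,0]],
  ],
)

```text
t: 15.45
tool_pos: [0.5639, 0.1154, 0.0843]
tool_rot: [-3.141, 0.0, 1.522]
force: [0.3, -0.0, 0.3]
grip_width: 0.003
finger_force: 0.4
```

>>> jog_arm(
  moves=[
    [[0,0,-0.1,0,0,0,0],[0,0,0,0,0,0,0],[0,0,0,0,0,0,0]],
  ],
)

```text
t: 15.7
tool_pos: [0.564, 0.1154, 0.0843]
tool_rot: [-3.141, 0.0, 1.522]
force: [-2.9, -0.8, 7.5]
grip_width: 0.005
finger_force: 3.9
```

>>> jog_arm(
  moves=[
    [[0,0,-0.1,0,0,0,0],[0,0,0,0,0,0,0],[0,0,0,0,0,0,0]],
  ],
)

```text
t: 15.95
tool_pos: [0.5641, 0.1154, 0.0842]
tool_rot: [-3.141, 0.0, 1.522]
force: [-7.0, -0.6, 15.0]
grip_width: 0.006
finger_force: 7.5
```

At the bottom: TCP 0.0842 puts the tips at 0.065, and the force rises with no further travel. I lift off, move clear and check.

>>> jog_arm(
  moves=[
    [[0,0,-0.1,0,0,0,0],[0,0,0,0,0,0,0],[0,0,0.5,0,0,0,0],[0,0,1,0,0,0,0],[0,0,2,0,0,0,0],[0,0,3,0,0,0,0],[0,0,3,0,0,0,0],[0,0,3,0,0,0,0],[-1,-3,2,0,0,0,0],[-2,-3,0,0,0,0,0],[-2,-3,0,0,0,0,0],[-2,-3,0,0,0,0,0],[-2,-2,0,0,0,0,0],[0,0,0,0,0,0,0],[0,0,0,0,0,0,0],[0,0,0,0,0,0,0]],
  ],
)

```text
t: 17.28
tool_pos: [0.4743, -0.0245, 0.227]
tool_rot: [3.141, -0.0, 1.521]
force: [0.5, 1.2, -0.2]
grip_width: 0.002
finger_force: 0.0
```

Run:
```python
from h import *
s=read_state(); print({k:np.round(s[k],4).tolist() for k in ['t','tool_pos','force']})
a=get_image('top'); b=get_image('side')
o=dict(np.load('side.npz'))['pixels']
f=lambda p:cv2.resize(p[150:300,180:380],(400,300))
cv2.imwrite('pics/w5.png',np.vstack([np.hstack([cv2.resize(a['pixels'],(400,300)),f(b['pixels'])]),np.hstack([cv2.resize(dict(np.load('top.npz'))['pixels'],(400,300)),f(o)])])[...,::-1])
```

```text
{'t': 17.2833, 'tool_pos': [0.4743, -0.0245, 0.227], 'force': [0.5388, 1.1889, -0.2209]}
```

View pics/w5.png

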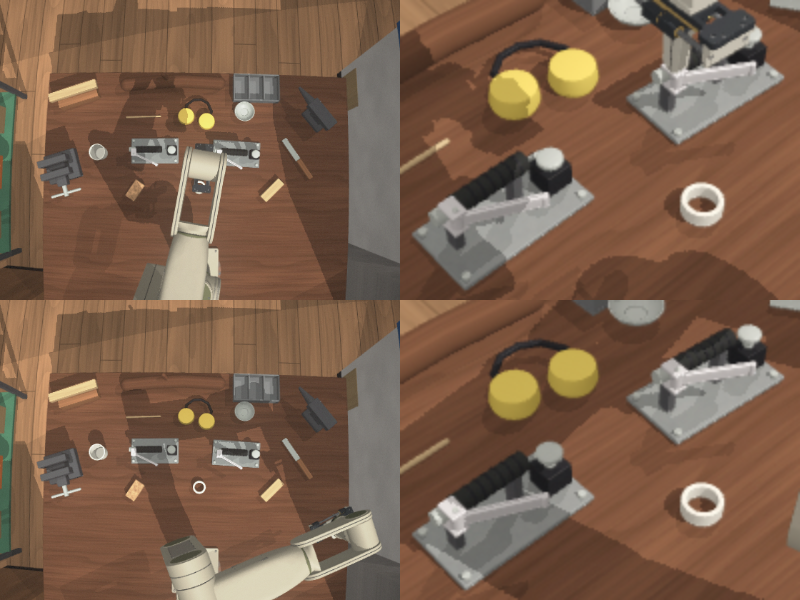

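The side view shows the left plunger sitting lower than before: head at (549,158), against (549,153) in the same crop earlier. Both levers are sprung back, the right plunger is up, and the loose things have not moved. I hand in.

```bash
python3 -c "
from station import hand_in; print(hand_in())"
```

```text
the job is handed in; nothing more can be done
None
```

I pressed the left lever, then the right, and let each spring back; the left control is the worn one (its lever goes right to the bar), so I pressed its lock-off plunger fully home and left it down, and the job is handed in at about 17 s of the 61 s allowed.

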